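# Load the engraving fixture under its drag spring

### The arm

A 6-joint arm with a two-finger parallel gripper is mounted at the origin on a cart in front of the work surface, level with it; the furniture and walls round the work are solid. World frame = base frame: x ahead of the robot, y to its left, z up, the work surface at z = 0. Lengths are in m, angles in degrees, forces in N, time in s.
With the tool pointing down it reaches from about 0.425 to 0.95 m from the base axis. Payload 3.5 kg.
Tool frame: the origin (TCP) lies at the very end of the fingers, on their centre line; the grasp point (between the pads) lies 19 mm behind it; x points along the fingers, y is the direction in which the jaws open and shut, and the axes are right-handed (so a half turn about x gives the same grasp; the last joint's range is limited). The gripper opens to 85 mm and grips with 20 to 120 N. Pads are 22 mm wide; open, the fingers measure 114 mm over their backs; the gripper's body (76 mm by 85 mm) begins 54 mm behind the grasp point. The pads swing forward as they close: fully open they stand 13 mm farther back than shut.
Start: joints at [-85.543, 16.404, 90.338, -0, 73.258, -8.594], TCP at [0.152, -0.658, 0.204] pointing down, gripper open.
Joint ranges: [-158.93, 158.93], [-51.34, 127.21], [12.03, 142.37], [-87.48, 267.48], [13.55, 161.25], [-162.69, 162.69]. Speed limits (degrees/s): [159.86, 159.86, 180, 180, 180, 180].

### API

Orientations are given as [roll, pitch, yaw] about the fixed x, y, z axes, in that order (R = Rz(yaw) Ry(pitch) Rx(roll)).
In Python, from plant import bot gives the robot as it stands.
- The arm moves only by the tool apply_moves, never from a script. Its argument "targets" is a list that holds one entry, the list of rows, each a list of 7 numbers: the shift along the tool's x, y, z in m, then the turn, a rotation vector about the tool's x, y, z in rad, then the finger opening in m, from 0 to 0.0854. A call has exactly 5 rows; each row is the pose to reach, as a shift and turn from the pose commanded when the call began, along the tool's axes at that moment; what a row does not reach only later rows make up. A row lasts 1/12 s, in which the tool goes at most 41.7 mm and 7.16 degrees, less where a joint would pass 70% of its speed; a pose out of reach is approached as far as the arm can. A call with a gripper value outside its range is refused whole. The fingers move at their own pace and stop on an object; the grip force is fixed at half the most. Time passes only in rows, so rows that repeat a pose let the fingers close, or fill a call up. It gives the time, the measured TCP pose, the force and the opening at its end, in the units of the state.
- bot.get_obs(): the state, without advancing time (a new reading comes with each control period).
- bot.camera(name): name is "scene" or "top" or "wrist"; returns the picture (400x640x3 uint8, blue, green, red); there is no depth.
- bot.get_calibration(name): a dict with "fovy" (degrees; the focal length in pixels is half the picture's height over the tangent of half this angle, whatever the lens; pixels are square), "cx", "cy" (the principal point, pixels), "R" (3x3) and "t" (3): a world point X has camera coordinates R X + t. Camera axes: x right, y down, z forward; pixel columns grow to the right and rows downward; lengths in m; the calibration is good to about 2 mm. A picture is of the moment at which its call begins: read the wrist's pose just before it. get_calibration takes no time and is no camera call; for the wrist camera it gives the pose at the moment of the call.
- bot.close_job(): hands the job in, once; it reports no verdict.
The state is a dict: "time_s": time; "joints": joint angles; "qvel": joint speeds; "effort": joint torques, N m; "ee_pos": TCP position; "tcp_rot": TCP orientation; "contact_force": force on the tool from outside, world axes, zero at the start; "wrist_torque": the same for the moment, N m; "opening": opening from 0.0 (shut) to 1.0 (fully open).
Only numpy, scipy, OpenCV 4.12 (cv2) and the standard library are available. Lean on these libraries where they do the work, as an engineer would, in place of code of your own. Each camera call takes 0.05 s, during which the arm holds its last target. There are 200 camera calls.

### The job

A brass blank is mounted on the aluminium carriage that lies in the grey engraving fixture, its nose held up in front of the steel bridge by a sprung catch. With the fingertips on the black ribbed thumb pad, press the carriage down hard until it lies flat on the bed and, keeping it pressed down, slide it under the bridge and its blue drag spring until it is fully home against the end stop, where the catch springs up beneath it and keeps it there; then take the hand away. Do not lift the carriage, do not touch the polished brass blank, and leave the things around the fixture where they are.

Things in the scene. Friction and masses are not known exactly. Their poses are not given: they have to be found in the camera images.
- fixture: Engraving fixture fixed to the table: grey base 244 x 104 x 14 mm, steel bed between aluminium rails (59 mm apart, 10 mm high). Origin on the table, on the centre line under the bridge's near face; x = direction in which the carriage slides in, z up. Base from x = -178 to +66 mm. Bed face 14 mm above the table; highest points are the bridge's screw heads, 39 mm above the table.
- mouth (a point): Mouth of the steel bridge, on the bed's centre line (14 mm above the table), axes as the fixture. The bridge crosses the way from here to 13 mm further on; its underside is 14 mm above the bed, 2 mm more than the carriage is thick.
- stop (a point): Foot of the end stop's near face, on the bed's centre line, 48 mm past the mouth. The stop is 15 mm high above the bed, its screw heads 19 mm.
- carriage: Aluminium carriage 155 x 56 x 12 mm, 0.24 to 0.38 kg, loose between the rails (1.5 mm play a side), on oiled metal (friction about 0.15). Origin under its middle, x towards the nose (the end that goes in), z up. At the start: tail on the bed, nose 6 to 20 mm short of the bridge and about 9 mm above the bed, on the catch, so that it butts against the bridge if only pushed.
- nose (a point): Middle of the lower edge of the carriage's nose, 77.5 mm ahead of its origin. With the carriage flat it is at bed height, 14 mm above the table; fully home it meets point stop.
- thumb_pad (a point): Middle of the top of the black ribbed pad (30 mm along x, 46 mm wide), 86 mm behind the nose; 28 mm above the table when flat, about 4 mm more at the start; at home 38 mm short of the bridge. A cross ledge to push on: face 15 mm ahead of this point, 4 mm high. About 10 to 14 N here lays the carriage flat; 14 to 20 N keeps it down; sliding takes 1 to 6 N forward.
- brass_blank: Polished brass name-plate blank 48 x 42 x 1.5 mm, fixed on the carriage's tail half; origin under its centre, 42.5 mm behind the middle of the thumb pad: its edge is 18.5 mm behind that point. Its top is 0.5 mm lower than the pad's. Not to be touched.
- drag_spring (a joint): Blue leaf spring, 34 mm wide, trailing from the bridge down over the bed towards the end stop. 0 = at rest, tip 8.5 mm above the bed; grows (rad) as the nose passes under it and lifts it, to about 0.12. Presses with about 5 N.
- catch (a joint): Sprung brass catch bar, 30 mm wide, rounded, in the bed 52 mm before the mouth. 0 = up, 7 mm above the bed; 0.007 = pressed flush (about 8.5 N). It bears on the carriage's solid front; when the carriage is within 2 mm of the end stop it springs up to 0 into the hollow under the tail half and keeps the carriage from sliding back.
- tool_blank: Loose square steel tool blank (punch without a face), 95 mm long, 7 mm thick, lying left of the fixture. Origin under its middle.
- red_pencil: Loose red pencil, 140 mm long, 8 mm thick, lying right of the fixture. Origin under its middle.
- eye_loupe: Loose black eye loupe, 41 mm across, 34 mm high, standing right of the fixture. Origin under its middle.
- cork: Loose cork block, 57 x 77 x 32 mm, left of the fixture beyond the bridge. Origin under its middle.
Mind the look-alikes: they are no part of the job. What is meant by the carriage is not green or purple, and is the larger of those in its own colour.

How it is judged (in metres and radians):
On the way, in this order (a step that is already met when the one before it is completed fails the run):
1. the fingertips press the carriage flat on the bed (more than 5 N) before its nose reaches the drag spring (contact force between the fingers and carriage above 5 N and z of nose in the frame of fixture below 0.0165 m and x of nose in the frame of fixture below 0.026 m), for 0.1 s.
2. still pressed down by the fingertips (more than 3 N), the nose passes under the bridge and lifts the drag spring (contact force between the fingers and carriage above 3 N and x of nose in the frame of fixture between 0.03 and 0.0445 m and value of joint drag_spring above 0.04 rad), for 0.04 s.
3. the carriage is fully home with the catch sprung up (x of nose in the frame of fixture above 0.0445 m and z of nose in the frame of fixture below 0.0165 m and z of thumb_pad in the frame of fixture below 0.0305 m and value of joint drag_spring above 0.06 rad and value of joint catch below 0.0015 m), for 0.2 s.
At the end, for the whole second after the job is handed in: The carriage lies flat on the bed with its nose within 3.5 mm of the end stop, the drag spring riding on it (lifted more than 0.06 rad), the catch up (within 1.5 mm of 0) so it cannot slide back, at rest; the tool blank, pencil, loupe and cork block are within 20 mm of where they were (all of step 3 and linear speed of carriage below 0.01 m/s and distance of each of tool_blank, red_pencil, eye_loupe, cork from where it was at the start of the episode below 0.02 m); the robot touches nothing.
It fails at once if the carriage is lifted (its middle more than 12 mm above where it runs on the bed) (height (world z) of carriage above 0.026 m).
It fails at once if the fingers press on the polished brass blank (more than 1 N) (contact force between the fingers and brass_blank above 1 N).
It fails at once if the tool blank, pencil, loupe or cork block is moved more than 20 mm (distance of any of tool_blank, red_pencil, eye_loupe, cork from where it was at the start of the episode above 0.02 m).
It also fails if it takes over 37 s, if anything falls off the work surface, if the arm or the gripper's body presses on something with over 40 N, if the wrist force passes 120 N, or if a joint passes its speed limit or range.

## Working session

There is one attempt and no reset: what is moved stays moved. The work goes in short steps, Python scripts to look and compute and a tool call to move; the robot and the scene stay as the last step left them, time stands still between calls to the robot, and variables do not carry over. Pictures are saved under pics/ and viewed, about 8 in all and at most 12, crops included, and the job is handed in when it is done.

Besides the shell and the picture viewer there is one more tool, called after ">>>" in YAML: its name, and indented under it one key for each argument. apply_moves: Moves the arm, as the interface text tells. Its arguments: {"type":"object","properties":{"targets":{"type":"array","items":{"type":"array","items":{"type":"array","items":{"type":"number"}}}}},"required":["targets"]}

```bash
mkdir -p pics && cat > h.py <<'E'
import numpy as np, cv2
from plant import bot
def ray(c,u,v):
    f=200/np.tan(np.radians(c['fovy'])/2);R=np.array(c['R']);t=np.array(c['t'])
    return -R.T@t, R.T@np.array([(u-c['cx'])/f,(v-c['cy'])/f,1])
def plane(c,u,v,z):
    o,d=ray(c,u,v); return o+d*(z-o[2])/d[2]
def proj(c,X):
    f=200/np.tan(np.radians(c['fovy'])/2);p=np.array(c['R'])@np.array(X)+np.array(c['t'])
    return p[:2]/p[2]*f+[c['cx'],c['cy']]
E
python3 - <<'E'
from h import *
o=bot.get_obs();print({k:np.round(v,3) for k,v in o.items()})
for n in("top","scene"):
    im=bot.camera(n);cv2.imwrite(f'pics/{n}0.png',im)
    c=bot.get_calibration(n);print(n,c['fovy'],ray(c,320,200))
E
```

```text
{'time_s': np.float64(0.0), 'joints': array([-85.543,  16.455,  90.424,   0.   ,  73.257,  -8.594]), 'qvel': array([ 0.01 ,  0.047,  0.05 ,  0.025, -0.049, -0.09 ]), 'effort': array([ 1.0000e-03, -4.0598e+01, -2.9262e+01, -0.0000e+00,  6.0000e-03,
       -0.0000e+00]), 'ee_pos': array([ 0.152, -0.657,  0.202]), 'tcp_rot': array([-98.697,  89.863,  94.354]), 'contact_force': array([-0.155, -0.154,  0.681]), 'wrist_torque': array([-0.008, -0.019, -0.021]), 'opening': np.float64(1.0)}
top 56.94153225152056 (array([0.41773974, 0.0752708 , 0.91368733]), array([ 0.20781175, -0.01393963, -0.97827049]))
scene 57.13928520057252 (array([0.0992573 , 0.68848626, 0.5017094 ]), array([ 0.55921218, -0.67047227, -0.48762125]))
```

View pics/top0.png

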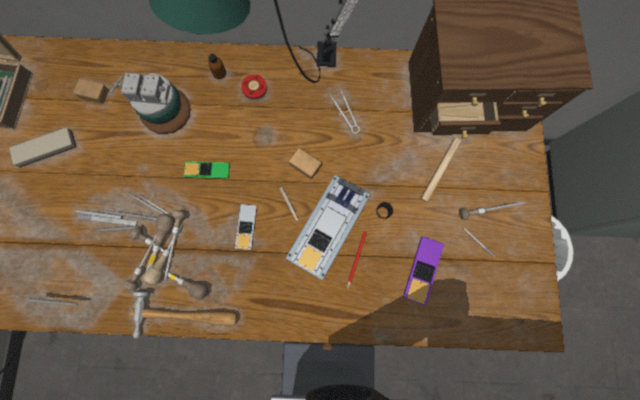

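View pics/scene0.png

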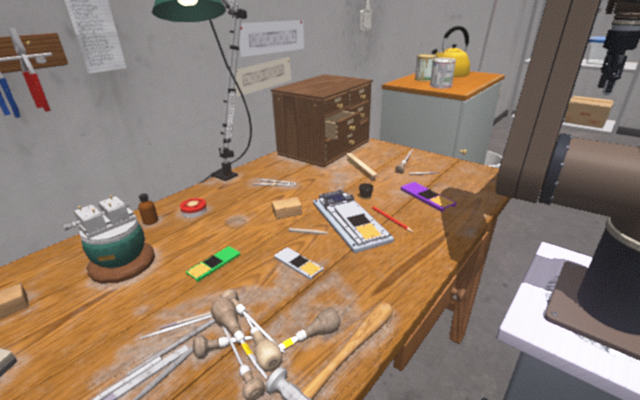

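The top view shows the fixture centred near (330,228), with its bridge at the upper right (350,192), the pad near (319,240) and the brass near (311,257). The pencil is at (357,260), the loupe at (385,210), the tool blank at (288,204) and the cork at (305,163). The scene view matches. Next I'll measure these.

```bash
python3 - <<'E'
from h import *
c=bot.get_calibration('top');im=cv2.imread('pics/top0.png')
hsv=cv2.cvtColor(im,cv2.COLOR_BGR2HSV)
x0,y0,x1,y1=270,165,385,290
roi=np.zeros(im.shape[:2],np.uint8);roi[y0:y1,x0:x1]=255
def comp(m,near):
    n,l,s,ce=cv2.connectedComponentsWithStats(cv2.bitwise_and(m,roi))
    k=[i for i in range(1,n) if s[i,4]>25]
    i=min(k,key=lambda i:np.hypot(*(ce[i]-near)))
    return (l==i).astype(np.uint8),ce[i],s[i,4]
pad,pc,pa=comp(cv2.inRange(hsv,(0,0,0),(180,255,50)),(319,240))
br,bc,ba=comp(cv2.inRange(hsv,(12,80,150),(35,255,255)),(311,257))
fx,fc,fa=comp(cv2.inRange(hsv,(0,0,70),(180,60,255)) ,(330,228))
fx=cv2.morphologyEx(fx,cv2.MORPH_CLOSE,np.ones((9,9),np.uint8))
for n,m,ce,a,z in(('pad',pad,pc,pa,.032),('brass',br,bc,ba,.029),('fix',fx,fc,fa,.014)):
    pts=cv2.findContours(m,0,1)[0];pts=max(pts,key=cv2.contourArea).reshape(-1,2)
    W=np.array([plane(c,u,v,z)[:2] for u,v in pts])*1000
    r=cv2.minAreaRect(W.astype(np.float32))
    print(n,a,ce.round(1),plane(c,*ce,z).round(4),'rect',np.round(r[0],1),np.round(r[1],1),round(r[2],1))
    if n=='fix': print(np.round(cv2.boxPoints(r),0).tolist())
cv2.imwrite('pics/c1.png',cv2.resize(im[y0:y1,x0:x1],None,fx=5,fy=4.8,interpolation=cv2.INTER_CUBIC))
E
```

```text
pad 104 [317.9 241.1] [0.5048 0.0644 0.032 ] rect [503.8  62.7] [37.3 25.1] 60.3
brass 341 [309.5 257.9] [0.4646 0.0828 0.029 ] rect [464.8  83.1] [41.6 46.3] 62.5
fix 3415 [329.3 224.3] [0.5486 0.0376 0.014 ] rect [546.8  39.3] [104.9 246.5] 62.1
[[413.0, 51.0], [631.0, -65.0], [680.0, 28.0], [462.0, 143.0]]
```

View pics/c1.png

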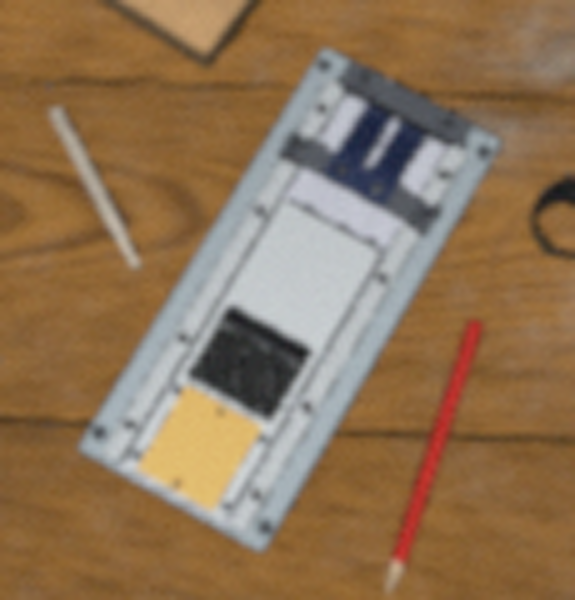

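```bash
cat >> h.py <<'E'
from scipy.spatial.transform import Rotation as Ro
YAW=np.radians(-27.9)
def cur():
    o=bot.get_obs();return np.array(o['ee_pos']),Ro.from_euler('xyz',o['tcp_rot'],degrees=True),o
def target_R(yaw=YAW,s=1):
    x=np.array([0,0,-1.]);y=s*np.array([-np.sin(yaw),np.cos(yaw),0]);return Ro.from_matrix(np.c_[x,y,np.cross(x,y)])
def step(P,R,p,Rn): return R.inv().apply(np.array(P)-p),(R.inv()*Rn).as_rotvec()
E
python3 - <<'E'
from h import *
p,R,o=cur();print(R.as_matrix().round(3))
for s in(1,-1):
    Rt=target_R(s=s)
    print(s,np.degrees((R.inv()*Rt).as_rotvec()).round(1))
    for P in([.45,-.40,.204],[.47,.08,.18]): print([a.round(4) for a in step(P,R,[.152,-.658,.204],Rt)])
E
```

```text
[[-0.     0.226 -0.974]
 [ 0.002 -0.974 -0.226]
 [-1.    -0.002 -0.   ]]
1 [-139.    -0.2    0. ]
[array([ 0.0005, -0.184 , -0.3486]), array([-2.4268e+00, -2.8000e-03,  6.0000e-04])]
[array([ 0.0256, -0.6471, -0.4764]), array([-2.4268e+00, -2.8000e-03,  6.0000e-04])]
-1 [41.   0.   0.1]
[array([ 0.0005, -0.184 , -0.3486]), array([7.148e-01, 5.000e-04, 2.200e-03])]
[array([ 0.0256, -0.6471, -0.4764]), array([7.148e-01, 5.000e-04, 2.200e-03])]
```

>>> apply_moves:
  targets:
    - [[0, -0.018, -0.035, 0, 0, 0, 0], [0, -0.037, -0.07, 0, 0, 0, 0], [0, -0.055, -0.105, 0, 0, 0, 0], [0, -0.074, -0.14, 0, 0, 0, 0], [0, -0.092, -0.174, 0, 0, 0, 0]]

```text
time_s: 0.52
ee_pos: [0.3022, -0.5268, 0.2029]
tcp_rot: [-91.4, 89.9, 101.7]
contact_force: [0.5, -0.4, -0.3]
opening: 0.299
```

>>> apply_moves:
  targets:
    - [[0, -0.018, -0.035, 0, 0, 0, 0], [0, -0.037, -0.07, 0, 0, 0, 0], [0, -0.055, -0.105, 0, 0, 0, 0], [0, -0.074, -0.14, 0, 0, 0, 0], [0, -0.092, -0.174, 0, 0, 0, 0]]

```text
time_s: 0.93
ee_pos: [0.451, -0.3978, 0.2031]
tcp_rot: [-70.8, 90.0, 122.3]
contact_force: [0.8, -0.8, -0.3]
opening: -0.001
```

>>> apply_moves:
  targets:
    - [[0, -0.038, -0.01, 0, 0, 0, 0], [0, -0.076, -0.02, 0, 0, 0, 0], [0, -0.114, -0.03, 0, 0, 0, 0], [0, -0.152, -0.04, 0, 0, 0, 0], [0, -0.19, -0.05, 0, 0, 0, 0]]

```text
time_s: 1.35
ee_pos: [0.4552, -0.2012, 0.203]
tcp_rot: [-56.2, 89.9, 136.9]
contact_force: [1.4, 0.8, -0.0]
opening: -0.003
```

>>> apply_moves:
  targets:
    - [[0, -0.038, -0.01, 0, 0, 0, 0], [0, -0.076, -0.02, 0, 0, 0, 0], [0, -0.114, -0.03, 0, 0, 0, 0], [0, -0.152, -0.04, 0, 0, 0, 0], [0, -0.19, -0.05, 0, 0, 0, 0]]

```text
time_s: 1.77
ee_pos: [0.4608, -0.005, 0.2033]
tcp_rot: [-40.9, 90.0, 152.1]
contact_force: [0.6, 0.3, 0.3]
opening: 0.003
```

>>> apply_moves:
  targets:
    - [[0, -0.03, -0.01, -0.12, 0, 0, 0], [0, -0.06, -0.02, -0.24, 0, 0, 0], [0, -0.083, -0.028, -0.36, 0, 0, 0], [0, -0.083, -0.028, -0.48, 0, 0, 0], [0, -0.083, -0.028, -0.6, 0, 0, 0]]

```text
time_s: 2.18
ee_pos: [0.4695, 0.0819, 0.2031]
tcp_rot: [-52.4, 89.9, 175.5]
contact_force: [0.1, 0.3, -0.2]
opening: -0.003
```

>>> apply_moves:
  targets:
    - [[0, 0, 0, -0.12, 0, 0, 0], [0, 0, 0, -0.24, 0, 0, 0], [0, 0, 0, -0.36, 0, 0, 0], [0, 0, 0, -0.48, 0, 0, 0], [0, 0, 0, -0.6, 0, 0, 0]]

```text
time_s: 2.6
ee_pos: [0.4696, 0.0803, 0.2031]
tcp_rot: [-83.3, 89.9, 178.9]
contact_force: [0.5, -0.0, -0.4]
opening: 0.002
```

>>> apply_moves:
  targets:
    - [[0, 0, 0, -0.12, 0, 0, 0], [0, 0, 0, -0.24, 0, 0, 0], [0, 0, 0, -0.36, 0, 0, 0], [0, 0, 0, -0.48, 0, 0, 0], [0, 0, 0, -0.6, 0, 0, 0]]

```text
time_s: 3.02
ee_pos: [0.4696, 0.0803, 0.2031]
tcp_rot: [-118.2, 89.9, 178.3]
contact_force: [-0.6, -0.4, -0.1]
opening: 0.002
```

>>> apply_moves:
  targets:
    - [[0, 0, 0, -0.12, 0, 0, 0], [0, 0, 0, -0.24, 0, 0, 0], [0, 0, 0, -0.36, 0, 0, 0], [0, 0, 0, -0.48, 0, 0, 0], [0, 0, 0, -0.627, 0, 0, 0]]

```text
time_s: 3.43
ee_pos: [0.4696, 0.0803, 0.2031]
tcp_rot: [-154.4, 89.9, 176.8]
contact_force: [-0.6, 0.4, -0.1]
opening: -0.001
```

```bash
python3 - <<'E'
from h import *
p,R,o=cur();c=bot.get_calibration('wrist');im=bot.camera('wrist')
print(p.round(4),R.as_matrix().round(3),o['joints'],o['opening'],o['time_s'],o['contact_force'])
cv2.imwrite('pics/w1.png',im);print(proj(c,[.504,.063,.032]),proj(c,p),ray(c,320,200))
E
```

```text
[0.4696 0.0803 0.2031] [[-0.001  0.482  0.876]
 [ 0.     0.876 -0.482]
 [-1.    -0.    -0.001]] [-2.52965890e+00 -9.33904575e+00  1.17428353e+02  7.24141050e-04
  7.19702023e+01 -6.37233124e+01] -0.0014075164143252665 3.4333 [-0.56435019  0.35198954 -0.12230517]
[318.26722564 211.7198992 ] [316.87965364 241.03237292] (array([0.40825276, 0.1139962 , 0.37299617]), array([ 0.24196593, -0.12277108, -0.96254888]))
```

View pics/w1.png

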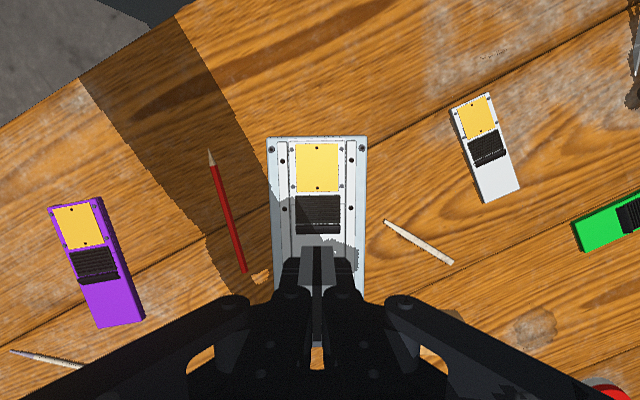

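The wrist view shows the brass at (317,168), the pad over rows 195–234 with the ledge at its lower edge, and the closed fingers at (317,250). The carriage axis is close to vertical in the picture.

```bash
python3 - <<'E'
from h import *
c=bot.get_calibration('wrist');im=cv2.imread('pics/w1.png');hsv=cv2.cvtColor(im,cv2.COLOR_BGR2HSV)
def rect(m,x0,y0,x1,y1,z,n):
    q=np.zeros_like(m);q[y0:y1,x0:x1]=m[y0:y1,x0:x1]
    pts=max(cv2.findContours(q,0,1)[0],key=cv2.contourArea).reshape(-1,2)
    W=np.array([plane(c,u,v,z)[:2] for u,v in pts])*1000
    r=cv2.minAreaRect(W.astype(np.float32));print(n,cv2.boundingRect(pts),np.round(r[0],1),np.round(r[1],1),round(r[2],2));return np.array(r[0])
b=rect(cv2.inRange(hsv,(12,100,120),(35,255,255)),285,135,348,200,.028,'brass')
p=rect(cv2.inRange(hsv,(0,0,0),(180,255,75)),288,192,348,243,.031,'pad')
d=p-b;print(d,np.hypot(*d),np.degrees(np.arctan2(d[1],d[0])))
# base side edges at z=.014: leftmost/rightmost bright non-wood pixels
g=cv2.inRange(hsv,(0,0,60),(180,60,255))
L=[];Rr=[]
for v in range(142,225,4):
    xs=np.where(g[v,262:375])[0]+262
    L.append(plane(c,xs[0],v,.014)[:2]*1000);Rr.append(plane(c,xs[-1]+1,v,.014)[:2]*1000)
for n,e in(('L',L),('R',Rr)):
    l=cv2.fitLine(np.array(e,np.float32),cv2.DIST_HUBER,0,.01,.01).ravel();print(n,l,np.degrees(np.arctan(l[1]/l[0])))
E
```

```text
brass (295, 144, 43, 48) [464.1  82.7] [41.3 47.7] 62.15
pad (295, 195, 45, 39) [506.2  60.6] [45.7 40.9] 61.39
[ 42.08056641 -22.13813782] 47.54861948671329 -27.74837993749045
L [  0.88586557  -0.463942   457.2479      29.224203  ] -27.641771
R [ 8.87652993e-01 -4.60512966e-01  5.02816040e+02  1.21282486e+02] -27.420212
```

>>> apply_moves:
  targets:
    - [[0.0, 0, 0.0375, -0.019, 0, 0, 0], [0.035, 0, 0.0375, -0.019, 0, 0, 0], [0.07, 0, 0.0375, -0.019, 0, 0, 0], [0.105, 0, 0.0375, -0.019, 0, 0, 0], [0.13, 0, 0.0375, -0.019, 0, 0, 0]]

```text
time_s: 3.9
ee_pos: [0.5008, 0.062, 0.0702]
tcp_rot: [-156.5, 89.8, 175.3]
contact_force: [-0.4, -0.5, -0.1]
opening: 0.0
```

>>> apply_moves:
  targets:
    - [[0.015, 0, 0, 0, 0, 0, 0], [0.025, 0, 0, 0, 0, 0, 0], [0.03, 0, 0, 0, 0, 0, 0], [0.03, 0, 0, 0, 0, 0, 0], [0.03, 0, 0, 0, 0, 0, 0]]

```text
time_s: 4.32
ee_pos: [0.5036, 0.0619, 0.0445]
tcp_rot: [25.2, 89.9, -2.9]
contact_force: [-0.4, 0.2, 1.2]
opening: -0.004
```

```bash
python3 - <<'E'
from h import *
p,R,o=cur();c=bot.get_calibration('wrist');im=bot.camera('wrist')
print(p.round(4),R.as_matrix().round(3))
a=np.array([np.cos(np.radians(-27.7)),np.sin(np.radians(-27.7))]);n=np.array([-a[1],a[0]])
d=p[:2]-[.5017,.0629];print('along',d@a,'lat',d@n)
cv2.imwrite('pics/w2.png',cv2.resize(im[100:300,200:440],None,fx=3,fy=3))
E
```

```text
[0.5036 0.0619 0.0445] [[ 0.002  0.471  0.882]
 [-0.     0.882 -0.471]
 [-1.     0.001  0.001]]
along 0.0021386291145233773 lat 4.31629329295816e-05
```

View pics/w2.png

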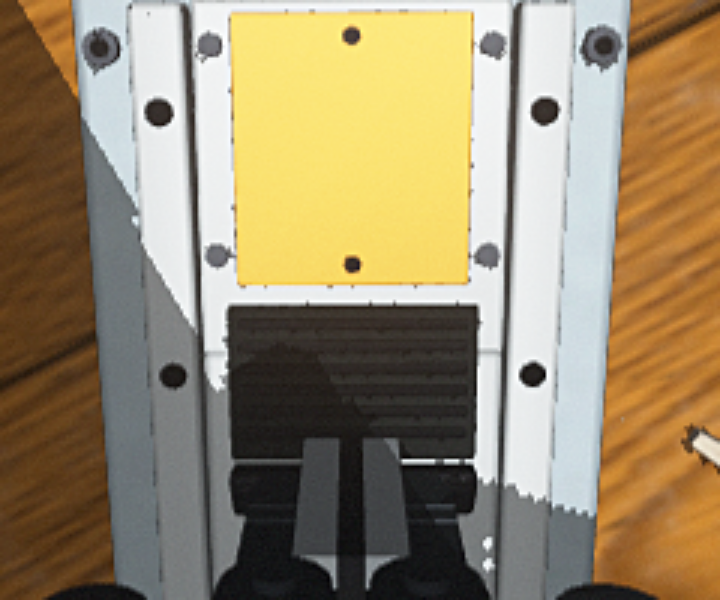

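The crop shows the brass ending at row 284 and the pad over rows 305–458 (picture rows 202–253, column 318). The ledge is at rows 460–515. The fingertips hover over the ledge end of the pad, as seen along the slanted view. I'll cross-check this with rays.

```bash
python3 - <<'E'
from h import *
c=bot.get_calibration('wrist');p,R,o=cur()
a=np.array([np.cos(np.radians(-27.7)),np.sin(np.radians(-27.7))]);n=np.array([-a[1],a[0]])
for nm,u,v,z in(('brass front',352,284,.0300),('pad rear',353,305,.031),('pad front',353,458,.0325),('ledge top rear',353,466,.0365),('ledge top front',353,515,.0365),('finger rear edge',350,437,p[2])):
    X=plane(c,200+u/3,100+v/3,z)[:2]-p[:2];print(nm,'rel TCP along %.1f lat %.1f mm'%(X@a*1e3,X@n*1e3))
E
```

```text
brass front rel TCP along -20.9 lat 0.4 mm
pad rear rel TCP along -17.2 lat 0.6 mm
pad front rel TCP along 12.3 lat 0.4 mm
ledge top rear rel TCP along 12.1 lat 0.4 mm
ledge top front rel TCP along 22.0 lat 0.3 mm
finger rear edge rel TCP along 2.6 lat -0.1 mm
```

```bash
python3 - <<'E'
from h import *
im=cv2.imread('pics/w1.png')[190:320,255:385]
cv2.imwrite('pics/w1z.png',cv2.convertScaleAbs(cv2.resize(im,None,fx=4.5,fy=4.5,interpolation=cv2.INTER_CUBIC),alpha=1.6,beta=30))
E
```

```text
(no output)
```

View pics/w1z.png

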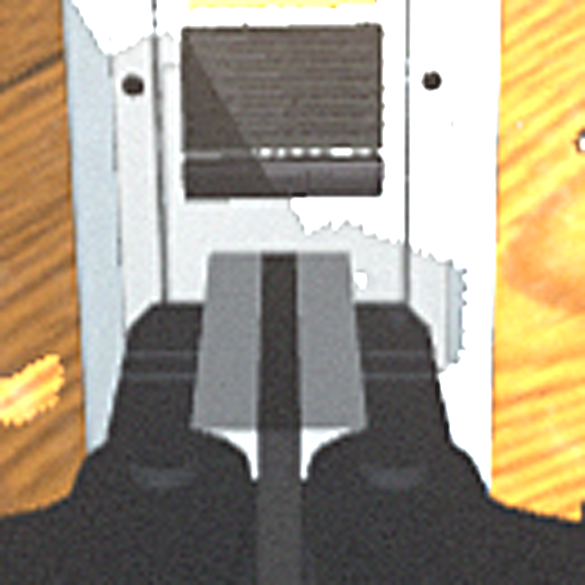

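The zoomed wrist view shows the fingers' rear edge at row 246, ahead of the projected TCP, which doesn't match a 22 mm wide tip. I'll check from the side with the scene camera.

```bash
python3 - <<'E'
from h import *
im=bot.camera('scene');c=bot.get_calibration('scene');p,R,o=cur()
A=R.as_matrix()
for nm,v in(('tcp',(0,0,0)),('fwd11',(0,0,.011)),('back11',(0,0,-.011)),('left7',(0,.007,0)),('up32',(-.032,0,0)),('up32b',(-.032,0,-.011))): print(nm,proj(c,p+A@np.array(v)).round(1),((proj(c,p+A@np.array(v))-[300,150])*7).round())
cv2.imwrite('pics/s2.png',cv2.convertScaleAbs(cv2.resize(im[150:235,300:410],None,fx=7,fy=7,interpolation=cv2.INTER_CUBIC),alpha=1.4,beta=20))
E
```

```text
tcp [358.6 214.9] [410. 454.]
fwd11 [356.4 212.7] [395. 439.]
back11 [360.8 217.1] [426. 470.]
left7 [356.  215.5] [392. 459.]
up32 [359.  203.1] [413. 372.]
up32b [361.3 205.3] [429. 387.]
```

View pics/s2.png

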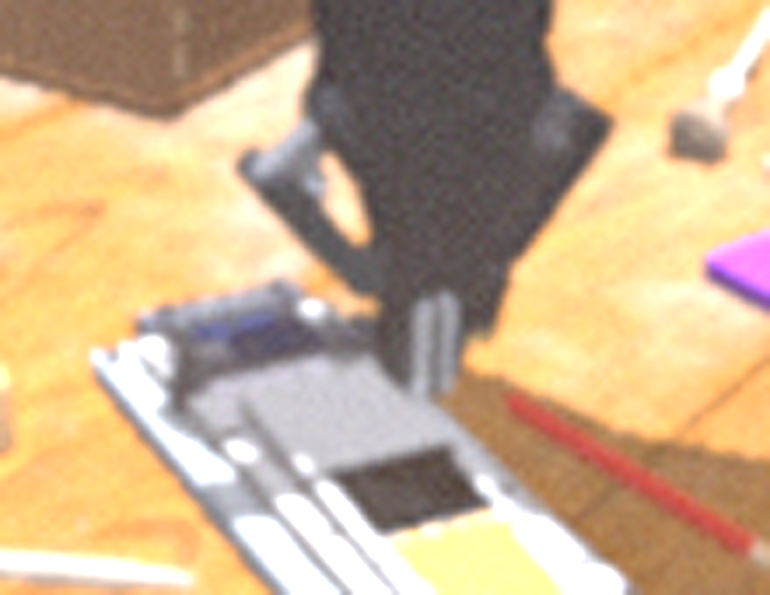

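```bash
python3 - <<'E'
from h import *
p,R,o=cur();a=R.as_matrix()
def tri(l):
    A=np.zeros((3,3));b=np.zeros(3)
    for o_,d in l:
        d=d/np.linalg.norm(d);M=np.eye(3)-np.outer(d,d);A+=M;b+=M@o_
    X=np.linalg.solve(A,b);return X,[np.linalg.norm(np.cross(X-o_,d/np.linalg.norm(d)))*1e3 for o_,d in l]
cw=bot.get_calibration('wrist');cs=bot.get_calibration('scene')
for s in((430,395),(437,395),(430,402),(437,388)):
    X,e=tri([ray(cw,316.7,245.7),ray(cs,300+s[0]/7,150+s[1]/7)])
    print(s,X.round(4),'tool frame mm',(a.T@(X-p)*1e3).round(1),np.round(e,1))
# check with brass front edge middle / pad
E
```

```text
(430, 395) [0.495  0.0662 0.0737] tool frame mm [-28.6  -0.5 -10. ] [0.5 0.5]
(437, 395) [0.4936 0.066  0.0746] tool frame mm [-29.4  -1.3 -11.1] [1.6 1.6]
(430, 402) [0.4958 0.0654 0.0706] tool frame mm [-25.4  -0.8  -8.9] [0.9 0.9]
(437, 388) [0.4928 0.0668 0.0777] tool frame mm [-32.5  -1.  -12.2] [1.2 1.2]
```

Both views put the fingertip end about 29 mm behind the reported TCP, with its rear edge 11 mm back. So the tip is centred, but it sits higher than the TCP reading implies. I'll probe down by force.

>>> apply_moves:
  targets:
    - [[0.004, 0, 0, 0, 0, 0, 0], [0.007, 0, 0, 0, 0, 0, 0], [0.009, 0, 0, 0, 0, 0, 0], [0.011, 0, 0, 0, 0, 0, 0], [0.012, 0, 0, 0, 0, 0, 0]]

```text
time_s: 4.83
ee_pos: [0.5025, 0.062, 0.0312]
tcp_rot: [-156.4, 90.0, 175.5]
contact_force: [-0.8, -0.6, -0.0]
opening: 0.001
```

>>> apply_moves:
  targets:
    - [[0.0005, 0, 0, 0, 0, 0, 0], [0.001, 0, 0, 0, 0, 0, 0], [0.0015, 0, 0, 0, 0, 0, 0], [0.002, 0, 0, 0, 0, 0, 0], [0.002, 0, 0, 0, 0, 0, 0]]

```text
time_s: 5.25
ee_pos: [0.5028, 0.062, 0.0296]
tcp_rot: [-169.0, 90.0, 162.9]
contact_force: [0.2, -0.1, 1.0]
opening: 0.002
```

>>> apply_moves:
  targets:
    - [[0.001, 0, 0, 0, 0, 0, 0], [0.002, 0, 0, 0, 0, 0, 0], [0.003, 0, 0, 0, 0, 0, 0], [0.004, 0, 0, 0, 0, 0, 0], [0.004, 0, 0, 0, 0, 0, 0]]

```text
time_s: 5.67
ee_pos: [0.5026, 0.062, 0.0253]
tcp_rot: [-158.2, 90.0, 173.7]
contact_force: [0.2, -1.4, 0.7]
opening: -0.002
```

```bash
python3 - <<'E'
from h import *
p,R,o=cur();print(p.round(4),o['contact_force'])
im=bot.camera('scene')[150:235,300:410];cv2.imwrite('pics/s3.png',cv2.convertScaleAbs(cv2.resize(im,None,fx=7,fy=7,interpolation=cv2.INTER_CUBIC),alpha=1.4,beta=20))
E
```

```text
[0.5026 0.062  0.0253] [ 0.15641651 -1.39171582  0.66593954]
```

View pics/s3.png

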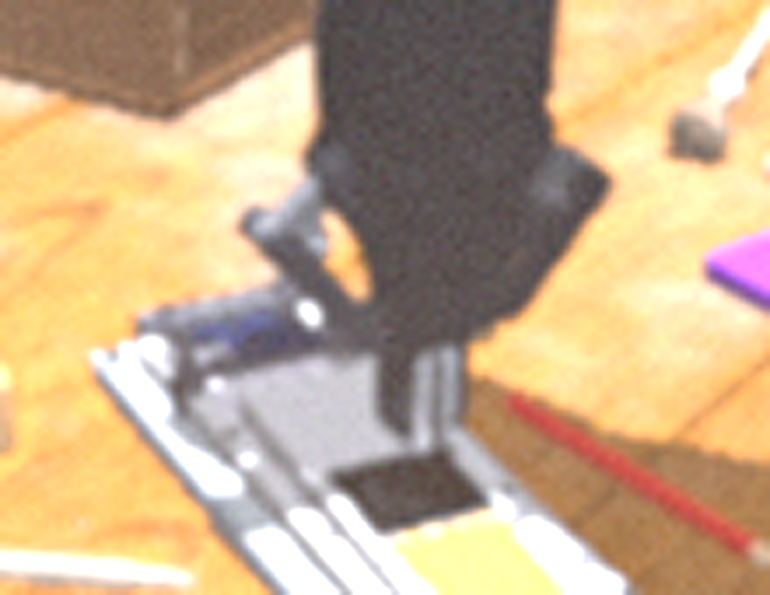

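The tip is still well above the pad: its lower end is at (437,447) and the pad centre at (412,492). About 20 mm remains, so I'll continue.

>>> apply_moves:
  targets:
    - [[0.003, 0, 0, 0, 0, 0, 0], [0.006, 0, 0, 0, 0, 0, 0], [0.009, 0, 0, 0, 0, 0, 0], [0.011, 0, 0, 0, 0, 0, 0], [0.012, 0, 0, 0, 0, 0, 0]]

```text
time_s: 6.13
ee_pos: [0.5024, 0.062, 0.013]
tcp_rot: [-157.7, 89.9, 174.2]
contact_force: [-0.6, 0.6, 0.1]
opening: -0.003
```

>>> apply_moves:
  targets:
    - [[0.001, 0, 0, 0, 0, 0, 0], [0.002, 0, 0, 0, 0, 0, 0], [0.003, 0, 0, 0, 0, 0, 0], [0.004, 0, 0, 0, 0, 0, 0], [0.004, 0, 0, 0, 0, 0, 0]]

```text
time_s: 6.55
ee_pos: [0.5027, 0.062, 0.0095]
tcp_rot: [-158.2, 90.0, 173.7]
contact_force: [-0.1, 0.1, 0.2]
opening: 0.004
```

>>> apply_moves:
  targets:
    - [[0.0005, 0, 0, 0, 0, 0, 0], [0.001, 0, 0, 0, 0, 0, 0], [0.0015, 0, 0, 0, 0, 0, 0], [0.002, 0, 0, 0, 0, 0, 0], [0.002, 0, 0, 0, 0, 0, 0]]

```text
time_s: 6.97
ee_pos: [0.5027, 0.062, 0.0075]
tcp_rot: [-166.4, 90.0, 165.5]
contact_force: [0.2, 0.1, -0.5]
opening: 0.001
```

>>> apply_moves:
  targets:
    - [[0.0005, 0, 0, 0, 0, 0, 0], [0.001, 0, 0, 0, 0, 0, 0], [0.0015, 0, 0, 0, 0, 0, 0], [0.002, 0, 0, 0, 0, 0, 0], [0.002, 0, 0, 0, 0, 0, 0]]

```text
time_s: 7.38
ee_pos: [0.5027, 0.062, 0.0055]
tcp_rot: [-154.9, 90.0, 177.1]
contact_force: [1.0, 0.4, 0.1]
opening: 0.004
```

>>> apply_moves:
  targets:
    - [[0.0005, 0, 0, 0, 0, 0, 0], [0.001, 0, 0, 0, 0, 0, 0], [0.0015, 0, 0, 0, 0, 0, 0], [0.002, 0, 0, 0, 0, 0, 0], [0.002, 0, 0, 0, 0, 0, 0]]

```text
time_s: 7.8
ee_pos: [0.5031, 0.0619, 0.004]
tcp_rot: [16.4, 90.0, -11.7]
contact_force: [-1.0, -0.0, 3.6]
opening: 0.001
```

>>> apply_moves:
  targets:
    - [[0.0005, 0, 0, 0, 0, 0, 0], [0.001, 0, 0, 0, 0, 0, 0], [0.0015, 0, 0, 0, 0, 0, 0], [0.002, 0, 0, 0, 0, 0, 0], [0.002, 0, 0, 0, 0, 0, 0]]

```text
time_s: 8.22
ee_pos: [0.5035, 0.0618, 0.0023]
tcp_rot: [13.6, 89.9, -14.5]
contact_force: [-1.1, -0.1, 6.2]
opening: -0.001
```

Contact came at a reading of 0.0045, which fits the 28 mm tip offset. I'll keep pressing.

>>> apply_moves:
  targets:
    - [[0.0005, 0, 0, 0, 0, 0, 0], [0.001, 0, 0, 0, 0, 0, 0], [0.0015, 0, 0, 0, 0, 0, 0], [0.002, 0, 0, 0, 0, 0, 0], [0.002, 0, 0, 0, 0, 0, 0]]

```text
time_s: 8.63
ee_pos: [0.5041, 0.0618, 0.0009]
tcp_rot: [17.4, 89.9, -10.6]
contact_force: [-1.9, -0.5, 8.7]
opening: 0.0
```

>>> apply_moves:
  targets:
    - [[0.0005, 0, 0, 0, 0, 0, 0], [0.001, 0, 0, 0, 0, 0, 0], [0.0015, 0, 0, 0, 0, 0, 0], [0.002, 0, 0, 0, 0, 0, 0], [0.002, 0, 0, 0, 0, 0, 0]]

```text
time_s: 9.05
ee_pos: [0.5054, 0.0618, 0.0003]
tcp_rot: [23.7, 89.7, -4.4]
contact_force: [-3.1, -0.3, 13.0]
opening: 0.0
```

>>> apply_moves:
  targets:
    - [[0.001, 0, 0, 0, 0, 0, 0], [0.002, 0, 0, 0, 0, 0, 0], [0.002, 0, 0, 0, 0, 0, 0], [0.002, 0, 0, 0, 0, 0, 0], [0.002, 0, 0, 0, 0, 0, 0]]

```text
time_s: 9.47
ee_pos: [0.5071, 0.0615, 0.0002]
tcp_rot: [21.2, 89.6, -6.9]
contact_force: [-4.8, -0.4, 23.0]
opening: -0.002
```

```bash
python3 - <<'E'
from h import *
p,R,o=cur();print(p.round(4),o['contact_force'],R.as_matrix().round(3))
im=bot.camera('wrist')[100:300,200:440];cv2.imwrite('pics/w3.png',cv2.resize(im,None,fx=3,fy=3))
E
```

```text
[5.071e-01 6.150e-02 2.000e-04] [-4.77479181 -0.41805179 23.04989466] [[ 0.007  0.47   0.883]
 [-0.001  0.883 -0.47 ]
 [-1.     0.003  0.007]]
```

View pics/w3.png

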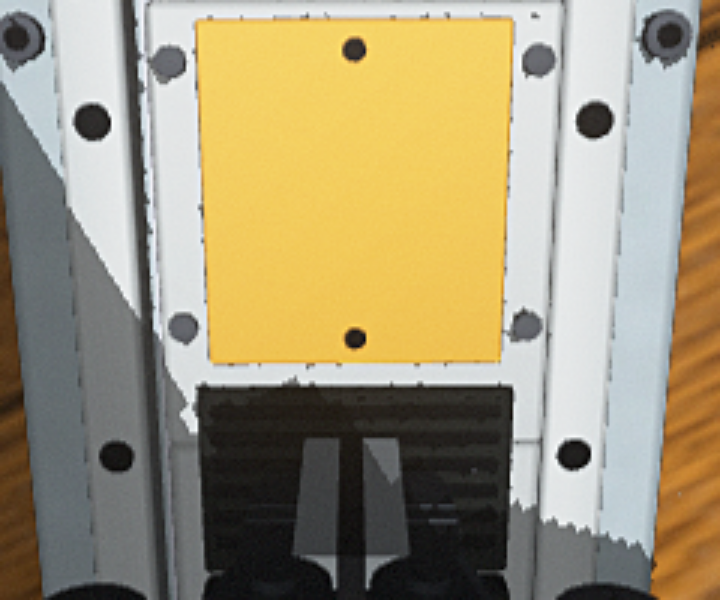

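The fingertips sit on the pad (rows 437 and up) and are well clear of the brass edge at row 360. The carriage appears flat. I'll ease off slightly and slide.

>>> apply_moves:
  targets:
    - [[-0.001, 0, 0.0015, 0, 0, 0, 0], [-0.001, 0, 0.003, 0, 0, 0, 0], [-0.001, 0, 0.0045, 0, 0, 0, 0], [-0.001, 0, 0.006, 0, 0, 0, 0], [-0.001, 0, 0.0075, 0, 0, 0, 0]]

```text
time_s: 9.93
ee_pos: [0.5128, 0.0585, 0.0003]
tcp_rot: [29.1, 89.7, 1.1]
contact_force: [-3.3, 1.4, 17.8]
opening: 0.002
```

>>> apply_moves:
  targets:
    - [[0, 0, 0.0015, 0, 0, 0, 0], [0, 0, 0.003, 0, 0, 0, 0], [0, 0, 0.0045, 0, 0, 0, 0], [0, 0, 0.006, 0, 0, 0, 0], [0, 0, 0.0075, 0, 0, 0, 0]]

```text
time_s: 10.35
ee_pos: [0.5194, 0.055, 0.0003]
tcp_rot: [29.9, 89.7, 1.8]
contact_force: [-2.9, 0.6, 17.6]
opening: -0.001
```

>>> apply_moves:
  targets:
    - [[0, 0, 0.002, 0, 0, 0, 0], [0, 0, 0.004, 0, 0, 0, 0], [0, 0, 0.006, 0, 0, 0, 0], [0, 0, 0.008, 0, 0, 0, 0], [0, 0, 0.01, 0, 0, 0, 0]]

```text
time_s: 10.77
ee_pos: [0.5283, 0.0503, 0.0003]
tcp_rot: [30.1, 89.7, 2.0]
contact_force: [-2.1, 2.2, 16.1]
opening: -0.003
```

```bash
python3 - <<'E'
from h import *
p,R,o=cur();print(p.round(4),o['contact_force'].round(1),R.as_matrix().round(3))
c=bot.get_calibration('wrist');im=bot.camera('wrist');hsv=cv2.cvtColor(im,cv2.COLOR_BGR2HSV)
m=cv2.inRange(hsv,(18,100,120),(35,255,255));q=np.zeros_like(m);q[90:260,250:390]=m[90:260,250:390]
pts=max(cv2.findContours(q,0,1)[0],key=cv2.contourArea).reshape(-1,2)
W=np.array([plane(c,u,v,.0275)[:2] for u,v in pts],np.float32)*1000
r=cv2.minAreaRect(W);print(r)
a=np.array([.8854,-.4648]);b=np.array(r[0]);print('brass moved',(b-[464.1,82.7])@a,'tcp ahead of pad centre',(p[:2]*1000-b)@a-42.5, (p[:2]*1000-b)@np.array([.4648,.8854]))
E
```

```text
[5.283e-01 5.030e-02 3.000e-04] [-2.1  2.2 16.1] [[ 0.006  0.471  0.882]
 [ 0.     0.882 -0.471]
 [-1.     0.003  0.005]]
((489.1611328125, 71.53118896484375), (41.60782241821289, 47.6418571472168), 61.95507049560547)
brass moved 27.380390361328104 tcp ahead of pad centre 2.0149321611754587 -0.6267355180169643
```

>>> apply_moves:
  targets:
    - [[0.0003, 0, 0.002, 0, 0, 0, 0], [0.0003, 0, 0.004, 0, 0, 0, 0], [0.0004, 0, 0.006, 0, 0, 0, 0], [0.0004, 0, 0.008, 0, 0, 0, 0], [0.0005, 0, 0.01, 0, 0, 0, 0]]

```text
time_s: 11.23
ee_pos: [0.5374, 0.0455, 0.0003]
tcp_rot: [27.9, 89.6, -0.2]
contact_force: [-3.1, 1.2, 19.2]
opening: 0.001
```

>>> apply_moves:
  targets:
    - [[0.0001, 0, 0.002, 0, 0, 0, 0], [0.0001, 0, 0.004, 0, 0, 0, 0], [0.0002, 0, 0.006, 0, 0, 0, 0], [0.0002, 0, 0.008, 0, 0, 0, 0], [0.0003, 0, 0.01, 0, 0, 0, 0]]

```text
time_s: 11.65
ee_pos: [0.5465, 0.0407, 0.0003]
tcp_rot: [27.0, 89.6, -1.0]
contact_force: [-3.4, 1.6, 20.1]
opening: -0.001
```

>>> apply_moves:
  targets:
    - [[0, 0, 0.0016, 0, 0, 0, 0], [0, 0, 0.0032, 0, 0, 0, 0], [0, 0, 0.0048, 0, 0, 0, 0], [0, 0, 0.0064, 0, 0, 0, 0], [0, 0, 0.008, 0, 0, 0, 0]]

```text
time_s: 12.07
ee_pos: [0.5523, 0.0376, 0.0003]
tcp_rot: [45.2, 89.8, 17.1]
contact_force: [-6.7, 2.6, 23.1]
opening: 0.002
```

>>> apply_moves:
  targets:
    - [[0, 0, 0.0014, 0, 0, 0, 0], [0, 0, 0.0028, 0, 0, 0, 0], [0, 0, 0.0042, 0, 0, 0, 0], [0, 0, 0.0056, 0, 0, 0, 0], [0, 0, 0.007, 0, 0, 0, 0]]

```text
time_s: 12.48
ee_pos: [0.5596, 0.0338, 0.0003]
tcp_rot: [26.2, 89.6, -1.8]
contact_force: [-1.5, -1.6, 16.6]
opening: 0.001
```

```bash
cat > m.py <<'E'
from h import *
p,R,o=cur();print(p.round(4),o['contact_force'].round(1),o['time_s'])
c=bot.get_calibration('wrist');im=bot.camera('wrist');hsv=cv2.cvtColor(im,cv2.COLOR_BGR2HSV)
m=cv2.inRange(hsv,(18,100,120),(35,255,255));q=np.zeros_like(m);q[60:300,230:410]=m[60:300,230:410]
pts=max(cv2.findContours(q,0,1)[0],key=cv2.contourArea).reshape(-1,2)
W=np.array([plane(c,u,v,.0275)[:2] for u,v in pts],np.float32)*1000
r=cv2.minAreaRect(W);a=np.array([.8854,-.4648]);b=np.array(r[0])
print(np.round(r[0],1),np.round(r[1],1),'brass moved',(b-[464.1,82.7])@a,'tcp ahead of pad',(p[:2]*1000-b)@a-42.5,'nose est',(b-[596.3,13.1])@a+42.5+86)
E
python3 m.py
```

```text
[5.596e-01 3.380e-02 3.000e-04] [-1.5 -1.6 16.6] 12.4833
[520.4  55. ] [41.6 47.7] brass moved 62.73401133300779 tcp ahead of pad 2.045119136852385 nose est 41.83405133300785
```

>>> apply_moves:
  targets:
    - [[0, 0, 0.001, 0, 0, 0, 0], [0, 0, 0.002, 0, 0, 0, 0], [0, 0, 0.003, 0, 0, 0, 0], [0, 0, 0.004, 0, 0, 0, 0], [0, 0, 0.005, 0, 0, 0, 0]]

```text
time_s: 12.95
ee_pos: [0.5636, 0.0316, 0.0003]
tcp_rot: [32.5, 89.7, 4.5]
contact_force: [-3.9, 2.0, 19.6]
opening: 0.002
```

>>> apply_moves:
  targets:
    - [[0, 0, 0.001, 0, 0, 0, 0], [0, 0, 0.002, 0, 0, 0, 0], [0, 0, 0.003, 0, 0, 0, 0], [0, 0, 0.004, 0, 0, 0, 0], [0, 0, 0.004, 0, 0, 0, 0]]

```text
time_s: 13.37
ee_pos: [0.5637, 0.0315, 0.0003]
tcp_rot: [162.0, 89.7, 133.9]
contact_force: [-13.2, 6.7, 28.6]
opening: 0.003
```

```bash
python3 m.py
```

```text
[5.637e-01 3.150e-02 3.000e-04] [-13.2   6.7  28.6] 13.3667
[524.6  52.8] [41.6 47.6] brass moved 67.44768264038083 tcp ahead of pad 2.0011054776073536 nose est 46.5477226403809
```

The slide stopped hard at 15 N forward, with the nose estimate at 46.5 ± 2 mm, so it is on the end stop. I'll relieve the forward load a little and lift straight off.

>>> apply_moves:
  targets:
    - [[0, 0, -0.001, 0, 0, 0, 0], [0, 0, -0.002, 0, 0, 0, 0], [-0.001, 0, -0.002, 0, 0, 0, 0], [-0.002, 0, -0.002, 0, 0, 0, 0], [-0.003, 0, -0.0025, 0, 0, 0, 0]]

```text
time_s: 13.83
ee_pos: [0.5634, 0.0311, 0.0004]
tcp_rot: [32.9, 89.7, 4.8]
contact_force: [1.8, -0.5, 2.1]
opening: 0.003
```

>>> apply_moves:
  targets:
    - [[-0.001, 0, 0, 0, 0, 0, 0], [-0.003, 0, 0, 0, 0, 0, 0], [-0.006, 0, 0, 0, 0, 0, 0], [-0.012, 0, 0, 0, 0, 0, 0], [-0.02, 0, 0, 0, 0, 0, 0]]

```text
time_s: 14.25
ee_pos: [0.5603, 0.0307, 0.0181]
tcp_rot: [-158.2, 89.8, 173.8]
contact_force: [-0.2, 0.0, 0.2]
opening: -0.002
```

>>> apply_moves:
  targets:
    - [[-0.02, 0, 0, 0, 0, 0, 0], [-0.04, 0, 0, 0, 0, 0, 0], [-0.06, 0, 0, 0, 0, 0, 0], [-0.08, 0, 0, 0, 0, 0, 0], [-0.1, 0, 0, 0, 0, 0, 0]]

```text
time_s: 14.67
ee_pos: [0.5613, 0.0306, 0.1203]
tcp_rot: [-15.4, 90.0, -43.5]
contact_force: [0.5, 0.9, 0.1]
opening: -0.001
```

>>> apply_moves:
  targets:
    - [[-0.03, 0, -0.03, 0, 0, 0, 0], [-0.05, 0, -0.06, 0, 0, 0, 0], [-0.06, 0, -0.09, 0, 0, 0, 0], [-0.06, 0, -0.09, 0, 0, 0, 0], [-0.06, 0, -0.09, 0, 0, 0, 0]]

```text
time_s: 15.08
ee_pos: [0.4819, 0.0735, 0.1802]
tcp_rot: [21.6, 89.8, -6.4]
contact_force: [0.2, -0.4, 0.3]
opening: 0.002
```

```bash
python3 m.py; python3 - <<'E'
from h import *
im=bot.camera('scene');cv2.imwrite('pics/s4.png',cv2.resize(im[165:260,290:420],None,fx=6,fy=6,interpolation=cv2.INTER_CUBIC))
a=bot.camera('top');cv2.imwrite('pics/t4.png',a)
b=cv2.imread('pics/top0.png');c=bot.get_calibration('top')
# loose things, unshifted?  template match small patches
for n,(x,y,w,h) in dict(tool=(276,184,24,38),pencil=(344,228,26,62),loupe=(374,198,22,24),cork=(286,146,38,36)).items():
    t=b[y:y+h,x:x+w];s=a[y-8:y+h+8,x-8:x+w+8];r=cv2.minMaxLoc(cv2.matchTemplate(s,t,cv2.TM_CCOEFF_NORMED));print(n,r[1],np.array(r[3])-8)
E
```

```text
[0.4819 0.0735 0.1802] [ 0.2 -0.4  0.3] 15.0833
[523.4  52. ] [41.4 46.6] brass moved 66.76228273193357 tcp ahead of pad -89.246817071128 nose est 45.862322731933645
tool 0.17417752742767334 [-5  8]
pencil 0.2905380129814148 [-5 -1]
loupe 0.8418453335762024 [0 0]
cork 0.9954695701599121 [0 0]
```

View pics/s4.png

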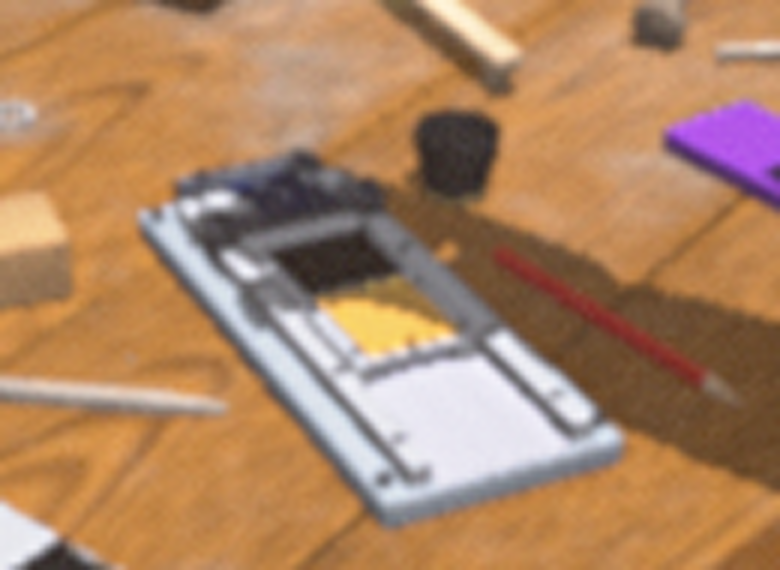

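The carriage is under the bridge and the surroundings look untouched. The top-view match for the tool blank and pencil is probably spoiled by the arm being in the way. I'll check those in the scene view, and check the home distance from the base's tail edge.

```bash
python3 - <<'E'
from h import *
a=bot.camera('scene');b=cv2.imread('pics/scene0.png')
for n,(x,y,w,h) in dict(tool=(286,224,44,14),pencil=(370,203,46,30),loupe=(355,180,22,20),cork=(268,194,36,28)).items():
    t=cv2.cvtColor(b[y:y+h,x:x+w],cv2.COLOR_BGR2HSV)[...,1];s=cv2.cvtColor(a[y-8:y+h+8,x-8:x+w+8],cv2.COLOR_BGR2HSV)[...,1];r=cv2.minMaxLoc(cv2.matchTemplate(s,t,cv2.TM_CCOEFF_NORMED));print(n,round(r[1],2),np.array(r[3])-8)
p,R,o=cur();print(p,o['contact_force'],np.abs(o['qvel']).max())
im=bot.camera('wrist');c=bot.get_calibration('wrist');np.save('cal.npy',c,allow_pickle=True)
A=np.array([.8854,-.4648]);f=np.array([.5963,.0131])
for X,z in((-178,.014),(-107,.026),(-56.5-.0,.0275),(-104.5,.0275)): print(X,proj(c,[*(f+A*X/1000),z]).round(1))
cv2.imwrite('pics/w4.png',cv2.resize(im[60:260,220:420],None,fx=3,fy=3))
E
```

```text
tool 1.0 [0 0]
pencil 0.86 [0 0]
loupe 0.98 [0 0]
cork 0.99 [0 0]
[0.48231602 0.07252625 0.17807142] [ 0.3222649  -0.91503248 -0.23402902] 0.53833819243582
-178 [316.9 124.1]
-107 [317.5 201. ]
-56.5 [317.8 250.5]
-104.5 [317.5 204. ]
```

View pics/w4.png

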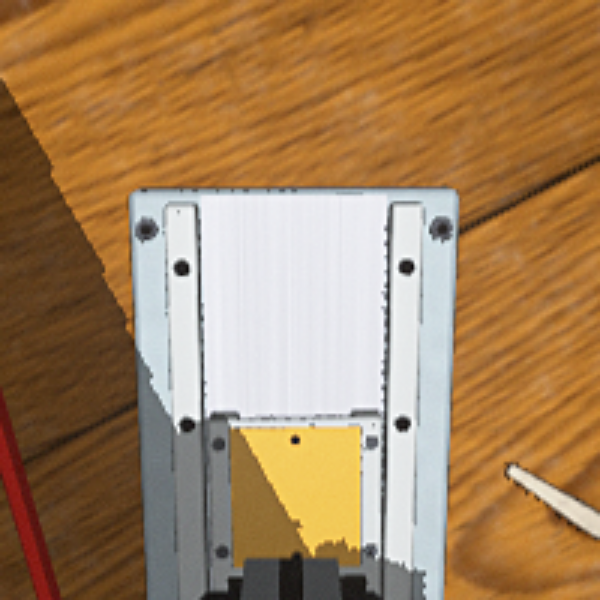

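In this view the base edge is at row 122.7 and the brass rear edge at row 202.3. That spacing is 79.6 px, against 79.9 px predicted for fully home, so it agrees to within about 0.5 mm. The robot is clear, so I'm handing in.

```bash
python3 -c "
from plant import bot
print(bot.close_job())"
```

```text
the job is handed in; nothing more can be done
None
```

I pressed the carriage flat with closed fingers on the thumb pad, slid it under the bridge and drag spring to the end stop, lifted the hand off, and handed in the job at about 15 s. The hand-in gave no verdict.

- **Pressing and sliding:** the vertical force was about 23 N once the carriage was flat and 16–23 N while sliding. At the stop it rose to about 29 N, with 15 N forward when the slide stopped dead.
- **Home position:** the wrist picture after release puts the carriage within about 0.5 mm of fully home, judged by the brass edge against the base's tail edge. The absolute nose estimate was 46 ± 2 mm against 48 mm.
- **Surroundings:** the scene view showed no shift of the tool blank, pencil, loupe or cork. The top-view match failed for the tool blank and pencil, I think because the arm was in the way. The robot was touching nothing at the end.
- **Disagreement:** the closed fingertips end about 28 mm short of the reported TCP. Two views and the height at contact agreed on this, so I found the pad by force.
- **Not seen directly:** I could not see the catch or read the spring's angle. I infer both from the carriage being home.

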